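# Empty the spent-cell tub through the bin's sprung flap

### The arm

A 6-joint arm with a two-finger parallel gripper is mounted at the origin on the work surface. World frame = base frame: x ahead of the robot, y to its left, z up, the work surface at z = 0. Lengths are in m, angles in rad, forces in N, time in s.
With the tool pointing down it reaches from about 0.225 to 0.875 m from the base axis. Payload 3.4 kg.
Tool frame: the origin (TCP) lies on the centre line of the jaws, within the pads' length; the fingertips stand 11 mm ahead of it and the grasp point (between the pads) lies 8 mm behind it; z points along the fingers, y is the line along which they close (so a half turn about z gives the same grasp; the last joint's range is limited). The gripper opens to 85 mm and grips with 20 to 120 N. Pads are 22 mm wide; open, the fingers measure 114 mm over their backs; the gripper's body (76 mm by 85 mm) begins 54 mm behind the grasp point. The pads swing forward as they close: fully open they stand 13 mm farther back than shut.
Start: joints at [-1.405, 0.276, 1.505, -0, 1.361, -0.121], TCP at [0.163, -0.552, 0.242] pointing down, gripper open.
Joint ranges: [-2.89, 2.89], [-0.75, 2.08], [0.22, 2.7], [-1.18, 4.32], [0.11, 2.71], [-2.7, 2.7]. Speed limits (rad/s): [2.57, 2.57, 3.14, 3.14, 3.14, 3.14].

### API

Orientations are given as a unit quaternion [w, x, y, z].
In Python, from rig import manip, eyes, job gives the robot as it stands.
- The arm moves only by the tool drive_tool, never from a script. Its argument "rows" is a list of rows, each a list of 3 entries, a list of its own where there are three numbers: the turn, a rotation vector about the world's x, y, z in rad, then the shift along the world's x, y, z in cm, then the finger opening in cm, from 0 to 8.54. A call has 1 to 8 rows; each row shifts and turns the commanded pose from where the row before left it; what a row does not reach is not made up. A row lasts 1/8 s, in which the tool goes at most 62.5 mm and 10.7 degrees, less where a joint would pass 70% of its speed; a pose out of reach is approached as far as the arm can. A call is refused whole if a number of a shift passes 6.25 or a number of a turn 0.188, either way. A call with a gripper value outside its range is refused whole. The fingers move at their own pace and stop on an object; "force" is the grip in N (left out, the last holds). Time passes only in rows, so rows that do not move let the fingers close. It gives the time, the measured TCP pose, the force, the opening and the grip force at its end, in the units of the state.
- manip.get_state(): the state, without advancing time (a new reading comes with each control period).
- eyes.get_image(name): name is "scene" or "side" or "wrist"; returns the picture (420x560x3 uint8, red, green, blue); there is no depth.
- eyes.get_calibration(name): a dict with "camera_matrix" (3x3 intrinsics, pixels), "view" (4x4, takes a point from world to camera coordinates). Camera axes: x right, y up, looking along -z (the intrinsics and any distortion apply to the point x, -y, -z); pixel columns grow to the right and rows downward; lengths in m; the calibration is good to about 2 mm. A picture is of the moment at which its call begins: read the wrist's pose just before it. get_calibration takes no time and is no camera call; for the wrist camera it gives the pose at the moment of the call.
- job.sign_off(): hands the job in; it is judged then, once.
The state is a dict: "clock": time; "qpos": joint angles; "qd": joint speeds; "effort": joint torques, N m; "position": TCP position; "ee_rot": TCP orientation; "contact_force": force on the tool from outside, world axes, zero at the start; "moment": the same for the moment, N m; "width": finger opening in m; "gripper_force": force on a finger pad.
Only numpy, scipy, OpenCV 4.12 (cv2) and the standard library are available. Lean on these libraries where they do the work, as an engineer would, in place of code of your own. Each camera call takes 0.05 s, during which the arm holds its last target. There are 200 camera calls.

### The job

Lift the steel tub of spent cells out of its rack pocket by the handle and, without spilling, stand it on the bench and let go; then take it by the sides of its body, push the bin's spring flap open with the tub's nose and tip all four cells through into the bin. Draw the tub out so that the flap springs shut, and leave it standing upright and empty on the bench. Do not touch the flap or the cells with the gripper, do not drop the tub, and leave everything else where it is.

Things in the scene. Friction and masses are not known exactly. Their poses are not given: they have to be found in the camera images.
- tub_mid (a point): Loose open steel tub like a scoop, 60 mm wide (y), 0.18 to 0.29 kg empty, centre of mass near x = 5 mm. Point: middle plane, 28 mm above the underside, straight below the handle; z up, x to the nose. Flat floor, back wall 55 mm high at x = -45 mm, flat upright sides 55 mm high from x = -45 to 32 mm, walls 3 mm; grip these sides across y. In front of x = 25 mm is the nose (see tub_lip).
- tub_handle (a point): Centre of the tub's fixed handle: a round steel bar 10 mm thick and 60 mm long along y, straight above tub_mid (85 mm above the underside, 25 mm clear above the rim), on an upright strip 12 mm wide (x) at each side (54 mm clear between the strips). Axes as tub_mid.
- tub_lip (a point): Middle of the pouring lip, the front end of the tub's nose: 80 mm ahead of tub_mid in x, 21 mm above the underside; axes as tub_mid. The nose is a flat ramp that rises at 20 deg from x = 25 mm at floor level to the lip, 60 mm wide, open in front and above, with side cheeks 30 mm high square to the ramp (their front top corners at x = 70 mm, 50 mm up).
- cell1_mid (a point): Centre of one of four spent cells that lie loose in the tub: a plain grey cylinder 16.5 mm thick and 34.5 mm long (along its x), 17 g; it rolls and slides.
- cell2_mid (a point): Centre of one of four spent cells that lie loose in the tub: a plain grey cylinder 16.5 mm thick and 34.5 mm long (along its x), 17 g; it rolls and slides.
- cell3_mid (a point): Centre of one of four spent cells that lie loose in the tub: a plain grey cylinder 16.5 mm thick and 34.5 mm long (along its x), 17 g; it rolls and slides.
- cell4_mid (a point): Centre of one of four spent cells that lie loose in the tub: a plain grey cylinder 16.5 mm thick and 34.5 mm long (along its x), 17 g; it rolls and slides.
- bin: Fixed grey waste bin, 180 mm deep (x), 200 mm wide (y); origin: centre of its underside, front towards its -x. Upright front at x = -90 mm, 110 mm high; then the front slopes back and up at 45 deg to x = 0, z = 200 mm; clear flat top from there to x = 90 mm. The slope has a slot, filled by the flap (see flap_mid).
- flap_mid (a point): Centre of the bin's slot, at x = -41, y = 0, z = 159 mm in the bin's frame (fixed to the bin, axes as the bin). The slot is 96 mm wide (y) and 90 mm long up the 45 deg slope: lower edge at x = -72, z = 128 mm, upper edge at x = -9, z = 191 mm in the bin's frame.
- flap (a joint): Aluminium flap, 92 mm wide and 88 mm long, that fills the bin's slot. It hangs from the slot's upper edge and swings inwards; rad, 0 = shut (in the plane of the slope), 0.785 = hanging straight down, stop at 1.35. A light spring shuts it: about 1 N at the middle starts it and 2 to 3 N holds it at 0.8 rad.
- rack: Fixed plywood rack, 160 (x) by 182 (y) by 48 mm high, walls and floor 6 mm; origin at the centre of its underside. Two pockets side by side, 148 by 82 mm inside, centred at y = +44 and -44 mm; one (either) holds the tub, the other a tin. The tub stands about 6 mm up, its nose to the rack's +x, with only 8 to 15 mm free at its sides.
- tin: Bystander: aluminium tin 60 mm in diameter, 70 mm high, in the rack's other pocket; origin at the centre of its underside, as for all bystanders.
- tape: Bystander: roll of black tape, 68 mm in diameter, 19 mm high.
- adapter: Bystander: black plug adapter, 50 (x) by 40 by 34 mm high, two 19 mm brass pins out of its -x end.
- meter: Bystander: grey hand meter lying flat, 150 (x) by 75 by 44 mm high.
- mug: Bystander: white mug, 80 mm in diameter, 92 mm high, handle at its +y side (35 mm).
- spray: Bystander: spray can, 56 mm in diameter, 190 mm high.
- driver: Bystander: screwdriver lying along its x, about 190 mm long and 26 mm high.
- disc: Bystander: flat grinding disc, 115 mm in diameter, 9 mm high.
Mind the look-alikes: they are no part of the job. What is shaped like the part that bears tub_mid but turquoise is not meant.

How it is judged:
By the outcome, as a careful person would: the job done as asked, in the order asked, and still so for the second after the job is handed in, with the robot touching nothing.
It also fails if it takes over 72 s, if anything falls off the work surface, if the arm or the gripper's body presses on something with over 40 N, if the wrist force passes 120 N, or if a joint passes its speed limit or range.

## Working session

There is one attempt and no reset: what is moved stays moved. The work goes in short steps, Python scripts to look and compute and a tool call to move; the robot and the scene stay as the last step left them, time stands still between calls to the robot, and variables do not carry over. Pictures are saved under pics/ and viewed, at most 10 in all, crops included, and the job is handed in when it is done.

Besides the shell and the picture viewer there is one more tool, called in YAML: its name, and indented under it one key for each argument. drive_tool: Moves the arm, as the interface text tells. Its arguments: {"type":"object","properties":{"rows":{"type":"array"},"force":{"type":"number"}},"required":["rows"]}

```bash
mkdir -p pics
cat > h.py <<'E'
import numpy as np, cv2
from rig import manip, eyes, job
def snap(n,f):
    im=eyes.get_image(n); cv2.imwrite('pics/'+f,np.array(im)[:,:,::-1]); return im
E
python3 - <<'E'
from h import *
np.set_printoptions(precision=4,suppress=True)
ims=[]
for n in ('scene','side'):
    snap(n,n+'0.png'); c=eyes.get_calibration(n); print(n,c)
s=manip.get_state(); print({k:s[k] for k in ('clock','position','ee_rot','width','contact_force')})
E
```

```text
scene {'camera_matrix': array([[539.0529,   0.    , 280.9886],
       [  0.    , 539.0529, 212.4811],
       [  0.    ,   0.    ,   1.    ]]), 'view': array([[ 0.5423,  0.8401, -0.0144, -0.2491],
       [-0.4752,  0.3208,  0.8193,  0.1364],
       [ 0.6929, -0.4375,  0.5732, -1.8668],
       [ 0.    ,  0.    ,  0.    ,  1.    ]])}
side {'camera_matrix': array([[413.5151,   0.    , 285.9164],
       [  0.    , 413.5151, 209.1218],
       [  0.    ,   0.    ,   1.    ]]), 'view': array([[-0.9734, -0.2287,  0.0112,  0.5103],
       [ 0.1555, -0.6243,  0.7655, -0.216 ],
       [-0.1681,  0.747 ,  0.6433, -1.0743],
       [ 0.    ,  0.    ,  0.    ,  1.    ]])}
{'clock': 0.1, 'position': array([ 0.1626, -0.551 ,  0.2415]), 'ee_rot': array([-0.0009,  0.9897,  0.1429, -0.    ]), 'width': 0.0852899873092562, 'contact_force': array([ 0.1794,  0.47  , -0.088 ])}
```

View pics/scene0.png

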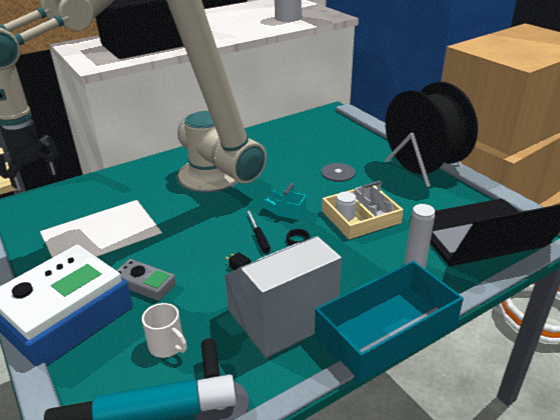

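View pics/side0.png

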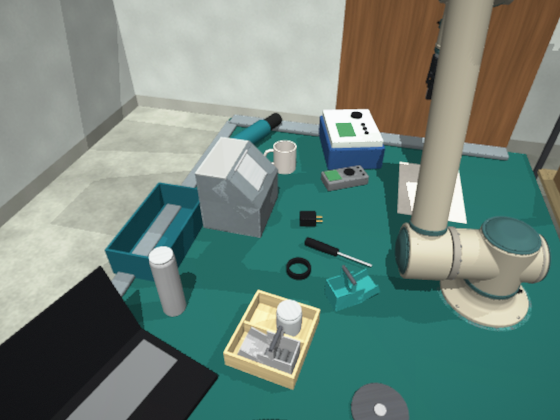

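The scene view shows a grey steel tub in the rack at scene (375,200) / side (270,348). The turquoise look-alike is at scene (285,200) / side (352,287). The grey one in the rack fits the description. The bin is at scene (285,295) / side (240,185). I'll confirm with one enlarged crop.

Run:
```python
import cv2,numpy as np
a=cv2.imread('pics/side0.png');b=cv2.imread('pics/scene0.png')
f=lambda im,x,y,w,h:cv2.resize(im[y:y+h,x:x+w],(400,300),interpolation=cv2.INTER_CUBIC)
cv2.imwrite('pics/c1.png',np.vstack([np.hstack([f(a,215,285,120,100 if 0 else 90),f(b,312,170,100,75)]),np.hstack([f(a,180,130,120,90+0),f(b,215,230,160,120)])]))
```

```text
(no output)
```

View pics/c1.png

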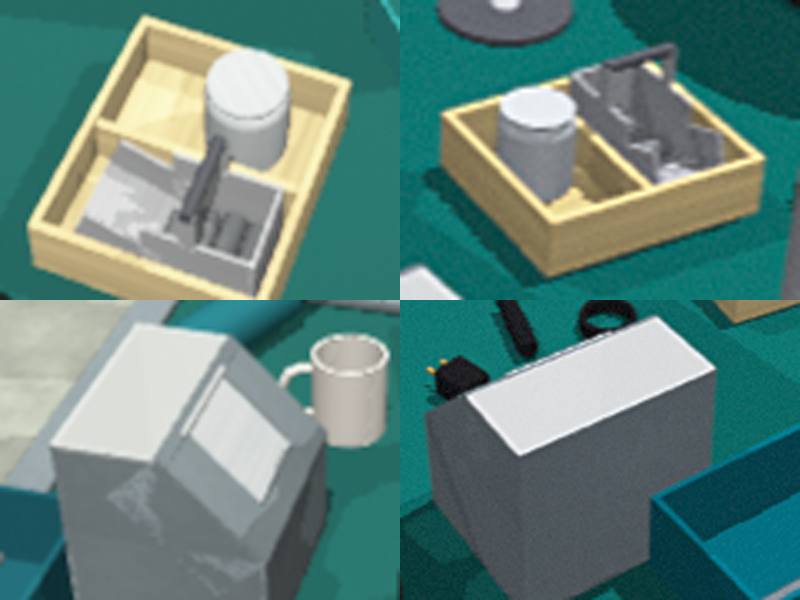

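The crop confirms a grey steel tub in the rack's +y pocket: nose to side-view left, bar at side (280,330)–(274,348), cells at its back. The bin slope faces the robot. Next I fit the poses.

```bash
cat > fit.py <<'E'
from h import *
from scipy.optimize import least_squares
C={n:eyes.get_calibration(n) for n in('scene','side')}
def proj(n,P):
    p=np.c_[np.atleast_2d(P),np.ones(len(np.atleast_2d(P)))]@C[n]['view'].T
    p=p[:,:3]*[1,-1,-1]; q=p@C[n]['camera_matrix'].T; return q[:,:2]/q[:,2:]
def place(v,L):
    c,s=np.cos(v[2]),np.sin(v[2]); L=np.atleast_2d(L)
    return np.c_[v[0]+c*L[:,0]-s*L[:,1],v[1]+s*L[:,0]+c*L[:,1],L[:,2]]
def fit(obs,x0=(.5,0,0)):
    f=lambda v:np.concatenate([(proj(n,place(v,l))[0]-u) for n,l,u in obs])
    r=least_squares(f,x0,loss='soft_l1'); return r.x,r.fun.reshape(-1,2)
def ray(n,u,z):
    V=C[n]['view'];R=V[:3,:3];o=-R.T@V[:3,3]
    d=R.T@(np.linalg.inv(C[n]['camera_matrix'])@[*u,1]*[1,-1,-1]); return o+d*(z-o[2])/d[2]
E
python3 - <<'E'
from fit import *
np.set_printoptions(precision=4,suppress=True)
S,T='side','scene'
h=.08;w=.091
rack=[(S,(h,w,.048),(224,352.5)),(S,(h,-w,.048),(258.5,289.5)),(S,(-h,-w,.048),(320,309)),(T,(-h,-w,.048),(322.75,198)),(T,(h,-w,.048),(349,223.8)),(T,(h,w,.048),(403.2,209.2))]
tub=[(S,(0,-.03,.091),(280.4,330)),(S,(0,.03,.091),(274.4,348)),(T,(0,-.03,.091),(364.5,185.5)),(T,(0,.03,.091),(380,182)),(S,(-.045,.03,.061),(291.5,372)),(S,(-.045,-.03,.061),(299.9,342)),(T,(-.045,-.03,.061),(355.75,188.75))]
b=[(S,(.09,-.1,.2),(220.5,137.5)),(S,(0,-.1,.2),(248.4,140.5)),(S,(0,.1,.2),(226.5,178.6)),(S,(.09,.1,.2),(195.6,174.1)),(T,(0,-.1,.2),(242.2,268.8)),(T,(0,.1,.2),(317,236.8)),(T,(.09,.1,.2),(341.4,258)),(T,(.09,-.1,.2),(263,292.4)),(S,(-.09,-.1,.11),(277.5,169.6)),(S,(-.09,.1,.11),(259.5,209.5))]
for n,o in (('rack',rack),('tub',tub),('bin',b)):
    x,r=fit(o); print(n,x); print(r.round(1).tolist())
    if n=='bin': print('flapmid',place(x,(-.041,0,.159)))
for k,u,z in (('tape',(298,268),.01),('adapter',(308,219),.02),('driverhandle',(320,246),.013),('drivertip',(370,265),.01),('turq',(352,292),.02),('mug',(285,157),.05),('meter',(345,178),.03),('spraytop',(162,257),.19),('paper',(432,192),0),('bluebox',(345,145),.1),('disc',(380,408),.005),('tray',(112,245),.1)):
    print(k,ray(S,u,z))
E
```

```text
rack [ 0.4893  0.268  -0.1348]
[[-0.9, 0.1], [-0.8, 0.1], [0.2, 0.4], [-1.0, -1.0], [-0.1, 1.1], [-1.1, -0.5]]
tub [ 0.4722  0.3205 -0.0784]
[[-0.4, -0.9], [-3.7, 5.6], [-0.6, -0.0], [0.1, -1.7], [0.2, -4.2], [0.0, 0.9], [-1.1, -1.8]]
bin [ 0.7053 -0.1574  0.0025]
[[-0.6, -0.4], [-0.5, 0.3], [-0.6, -0.3], [-1.2, -0.5], [-1.3, -1.2], [-0.2, -1.2], [-0.3, -1.6], [-0.1, -0.5], [-0.7, -0.2], [-0.2, -0.3]]
flapmid [[ 0.6643 -0.1575  0.159 ]]
tape [0.4811 0.041  0.01  ]
adapter [ 0.491  -0.1511  0.02  ]
driverhandle [ 0.437  -0.0529  0.013 ]
drivertip [ 0.2923 -0.0165  0.01  ]
turq [0.3303 0.0962 0.02  ]
mug [ 0.6278 -0.424   0.05  ]
meter [ 0.407  -0.3773  0.03  ]
spraytop [0.7468 0.2396 0.19  ]
paper [ 0.1127 -0.4108 -0.    ]
bluebox [ 0.426  -0.4739  0.1   ]
disc [0.2423 0.3662 0.005 ]
tray [0.9424 0.1573 0.1   ]
```

drive_tool:
  rows:
    - [[0, 0, 0.074], [1.9, 5.4, 0.2], 8.54]
    - [[0, 0, 0.074], [1.9, 5.4, 0.2], 8.54]
    - [[0, 0, 0.074], [1.9, 5.4, 0.2], 8.54]
    - [[0, 0, 0.074], [1.9, 5.4, 0.2], 8.54]
    - [[0, 0, 0.074], [1.9, 5.4, 0.2], 8.54]
    - [[0, 0, 0.074], [1.9, 5.4, 0.2], 8.54]
    - [[0, 0, 0.074], [1.9, 5.4, 0.2], 8.54]
    - [[0, 0, 0.074], [1.9, 5.4, 0.2], 8.54]

```text
clock: 1.1
position: [0.3147, -0.1177, 0.2583]
ee_rot: [0.0, 0.905, 0.426, 0.0]
contact_force: [0.1, -1.2, -0.5]
width: 0.0854
gripper_force: 0.0
```

drive_tool:
  rows:
    - [[0, 0, 0.074], [1.9, 5.4, 0], 8.54]
    - [[0, 0, 0.074], [1.9, 5.4, 0], 8.54]
    - [[0, 0, 0.074], [1.9, 5.4, 0], 8.54]
    - [[0, 0, 0.074], [1.9, 5.4, 0], 8.54]
    - [[0, 0, 0.074], [1.9, 5.4, 0], 8.54]
    - [[0, 0, 0.074], [1.9, 5.4, 0], 8.54]
    - [[0, 0, 0.074], [1.9, 5.4, 0], 8.54]
    - [[0, 0, 0.074], [1.9, 5.4, 0], 8.54]

```text
clock: 2.1
position: [0.4668, 0.3143, 0.2579]
ee_rot: [0.0, 0.741, 0.672, -0.0]
contact_force: [0.5, -1.0, 0.4]
width: 0.0852
gripper_force: 0.0
```

drive_tool:
  rows:
    - [[0, 0, 0], [0, 0, 0], 8.54]
    - [[0, 0, 0], [0, 0, 0], 8.54]

```text
clock: 2.35
position: [0.466, 0.3119, 0.2576]
ee_rot: [0.0, 0.741, 0.671, -0.001]
contact_force: [0.2, 0.1, -0.8]
width: 0.0854
gripper_force: 0.0
```

Run:
```python
from h import *
np.set_printoptions(precision=4,suppress=True)
c=eyes.get_calibration('wrist'); snap('wrist','w1.png'); np.savez('w1.npz',K=c['camera_matrix'],V=c['view'])
s=manip.get_state(); print(s['clock'],s['qpos'],s['position'],s['ee_rot'],s['contact_force']); V=c['view'];print(c['camera_matrix'],-V[:3,:3].T@V[:3,3])
```

```text
2.4 [ 0.4654  0.2466  1.5073 -0.0007  1.3895  0.5661] [0.466  0.3114 0.2579] [ 0.0001  0.7418  0.6707 -0.0009] [-0.0793  0.4905  0.0982]
[[339.6286   0.     279.474 ]
 [  0.     339.6286 207.5708]
 [  0.       0.       1.    ]] [0.475  0.3922 0.389 ]
```

View pics/w1.png

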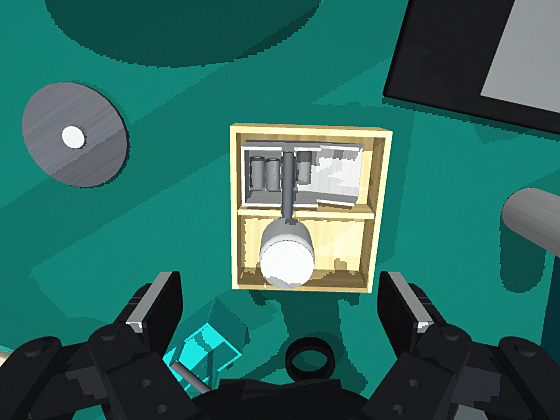

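Wrist view: tub in the upper pocket, bar from (288,148) to (287,222), back rim (246,143)–(243,207), lip at the right (361,146)–(357,207). The rack corners are (231,125), (391,130), (374,292) and (233,290).

```bash
cat >> fit.py <<'E'
def addw(f='w1.npz',n='wrist'):
    d=np.load(f); C[n]={'camera_matrix':d['K'],'view':d['V']}
E
python3 - <<'E'
from fit import *
addw(); np.set_printoptions(precision=4,suppress=True); W='wrist'
for u,z in (((288,150),.091),((287,220),.091),((246,145),.061),((244,206),.061),((361,146),.03),((357,207),.03)): print(u,ray(W,u,z))
S,T='side','scene'; h=.08;w=.091
rack=[(S,(h,w,.048),(224,352.5)),(S,(h,-w,.048),(258.5,289.5)),(S,(-h,-w,.048),(320,309)),(T,(-h,-w,.048),(322.75,198)),(T,(h,-w,.048),(349,223.8)),(T,(h,w,.048),(403.2,209.2)),
(W,(-h,w,.048),(231,125)),(W,(h,w,.048),(391,130)),(W,(h,-w,.048),(374,292)),(W,(-h,-w,.048),(233,290))]
print(fit(rack))
tub=[(S,(0,-.03,.091),(280.4,330)),(T,(0,-.03,.091),(364.5,185.5)),(T,(0,.03,.091),(380,182)),(S,(-.045,-.03,.061),(299.9,342)),(T,(-.045,-.03,.061),(355.75,188.75)),
(W,(0,.03,.091),(288,149)),(W,(0,-.03,.091),(287,221)),(W,(-.045,.03,.061),(246,144)),(W,(-.045,-.03,.061),(244,206)),(W,(.08,.03,.027),(361,145)),(W,(.08,-.03,.027),(357,207))]
print(fit(tub)); print(ray(W,(310,348),.015))
E
```

```text
(288, 150) [0.4777 0.3473 0.091 ]
(287, 220) [0.4709 0.2824 0.091 ]
(246, 145) [0.4384 0.3515 0.061 ]
(244, 206) [0.4284 0.2907 0.061 ]
(361, 146) [0.5549 0.3347 0.03  ]
(357, 207) [0.5488 0.2676 0.03  ]
(array([ 0.4914,  0.2692, -0.1242]), array([[-1.8335,  0.8689],
       [-2.2018,  0.495 ],
       [-0.999 ,  0.2607],
       [-0.4112, -0.5617],
       [ 1.094 ,  1.3749],
       [-0.2448, -0.5495],
       [-1.3836,  1.4245],
       [ 1.45  ,  0.6132],
       [-1.8681,  0.1742],
       [-0.1203, -0.9545]]))
(array([ 0.4751,  0.3159, -0.1393]), array([[-0.36  , -2.6879],
       [-1.5268,  0.5825],
       [-0.0827, -0.5737],
       [-0.4386,  0.0953],
       [-1.2676, -1.409 ],
       [ 1.8811,  2.6912],
       [-0.3137, -4.8051],
       [-3.8906,  0.9721],
       [-2.2401, -1.408 ],
       [ 2.7134,  0.4047],
       [ 0.4017, -7.3213]]))
[0.4836 0.0696 0.015 ]
```

drive_tool:
  rows:
    - [[0, 0, -0.02], [0.4, 0.2, -4], 8.54]
    - [[0, 0, 0], [0.45, 0.2, -5], 8.54]
    - [[0, 0, 0], [0, 0, -4], 8.54]
    - [[0, 0, 0], [0, 0, -3], 8.54]
    - [[0, 0, 0], [0, 0, -1.2], 8.54]
    - [[0, 0, 0], [0, 0, 0], 8.54]
    - [[0, 0, 0], [0, 0, 0], 5]

```text
clock: 3.28
position: [0.4762, 0.3166, 0.0879]
ee_rot: [0.0, 0.748, 0.663, 0.001]
contact_force: [-0.6, 0.3, 0.7]
width: 0.0696
gripper_force: 0.0
```

drive_tool:
  force: 60
  rows:
    - [[0, 0, 0], [0, 0, 0], 3]
    - [[0, 0, 0], [0, 0, 0], 1.5]
    - [[0, 0, 0], [0, 0, 0], 0]
    - [[0, 0, 0], [0, 0, 0], 0]
    - [[0, 0, 0], [0, 0, 0], 0]

```text
clock: 3.9
position: [0.4749, 0.3166, 0.0867]
ee_rot: [-0.0, 0.748, 0.663, -0.0]
contact_force: [-3.1, 0.9, 4.2]
width: 0.0074
gripper_force: 58.6
```

drive_tool:
  force: 80
  rows:
    - [[0, 0, 0], [0, 0, 0], 0]
    - [[0, 0, 0], [0, 0, 0.5], 0]
    - [[0, 0, 0], [0, 0, 0.5], 0]
    - [[0, 0, 0], [0, 0, 0.5], 0]
    - [[0, 0, 0], [0, 0, 0], 0]
    - [[0, 0, 0], [0, 0, 0], 0]

```text
clock: 4.65
position: [0.4751, 0.3164, 0.1013]
ee_rot: [0.0, 0.748, 0.663, -0.0]
contact_force: [-0.8, -0.3, -3.1]
width: 0.0073
gripper_force: 78.1
```

Run:
```python
from h import *
a=snap('wrist','w2.png'); b=snap('side','s2.png')
a=np.array(a)[:,:,::-1];b=np.array(b)[:,:,::-1]
cv2.imwrite('pics/c2.png',np.hstack([cv2.resize(a[60:360,130:430],(400,400)),cv2.resize(b[260:400,200:340],(400,400),interpolation=2)]))
```

```text
(no output)
```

View pics/c2.png

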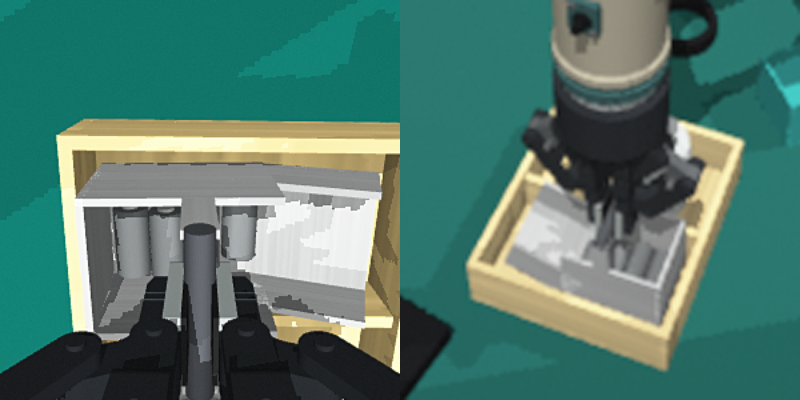

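The tub is held and lifted 15 mm: about 3 N of weight, level, with the cells inside. Next I raise it clear and carry it to free bench near (0.60, 0.09).

drive_tool:
  rows:
    - [[0, 0, 0], [0, 0, 0.7], 0]
    - [[0, 0, 0], [0, 0, 1.3], 0]
    - [[0, 0, 0], [0, 0, 1.8], 0]
    - [[0, 0, 0], [0, 0, 2], 0]
    - [[0, 0, 0], [0, 0, 1.4], 0]
    - [[0, 0, 0], [0, 0, 0.8], 0]
    - [[0, 0, 0], [0, 0, 0.3], 0]
    - [[0, 0, 0], [0.2, -0.35, 0], 0]

```text
clock: 5.75
position: [0.4769, 0.3129, 0.184]
ee_rot: [-0.0, 0.748, 0.664, -0.0]
contact_force: [-0.4, -0.7, -2.9]
width: 0.0072
gripper_force: 78.1
```

drive_tool:
  rows:
    - [[0, 0, 0], [0.4, -0.8, 0], 0]
    - [[0, 0, 0], [0.7, -1.2, 0], 0]
    - [[0, 0, 0.02], [0.9, -1.6, 0], 0]
    - [[0, 0, 0.02], [1.1, -2, 0], 0]
    - [[0, 0, 0.02], [1.2, -2.2, 0], 0]
    - [[0, 0, 0.02], [1.2, -2.2, 0], 0]
    - [[0, 0, 0.02], [1.2, -2.2, 0], 0]
    - [[0, 0, 0.02], [1.2, -2.2, 0], 0]

```text
clock: 6.75
position: [0.5567, 0.1671, 0.184]
ee_rot: [0.0, 0.707, 0.707, -0.0]
contact_force: [0.0, -0.5, -2.3]
width: 0.0071
gripper_force: 78.1
```

drive_tool:
  rows:
    - [[0, 0, 0], [1.2, -2.2, 0], 0]
    - [[0, 0, 0], [1.1, -2, 0], 0]
    - [[0, 0, 0], [0.9, -1.6, 0], 0]
    - [[0, 0, 0], [0.6, -1.1, 0], 0]
    - [[0, 0, 0], [0.3, -0.6, 0], 0]
    - [[0, 0, 0], [0.1, -0.3, 0], 0]
    - [[0, 0, 0], [0, 0, 0], 0]
    - [[0, 0, 0], [0, 0, 0], 0]

```text
clock: 7.75
position: [0.5979, 0.0915, 0.1844]
ee_rot: [-0.0, 0.707, 0.707, 0.0]
contact_force: [1.0, 0.0, -2.3]
width: 0.007
gripper_force: 78.1
```

drive_tool:
  rows:
    - [[0, 0, 0], [0, 0, -0.8], 0]
    - [[0, 0, 0], [0, 0, -1.6], 0]
    - [[0, 0, 0], [0, 0, -2], 0]
    - [[0, 0, 0], [0, 0, -2], 0]
    - [[0, 0, 0], [0, 0, -1.6], 0]
    - [[0, 0, 0], [0, 0, -0.9], 0]
    - [[0, 0, 0], [0, 0, -0.4], 0]
    - [[0, 0, 0], [0, 0, 0], 0]

```text
clock: 8.75
position: [0.5984, 0.0909, 0.0914]
ee_rot: [0.0, 0.707, 0.707, 0.0]
contact_force: [0.3, 0.6, -2.3]
width: 0.007
gripper_force: 78.2
```

drive_tool:
  rows:
    - [[0, 0, 0], [0, 0, -0.2], 0]
    - [[0, 0, 0], [0, 0, -0.2], 0]
    - [[0, 0, 0], [0, 0, -0.2], 0]
    - [[0, 0, 0], [0, 0, -0.2], 0]
    - [[0, 0, 0], [0, 0, -0.1], 0]
    - [[0, 0, 0], [0, 0, 0], 0]

```text
clock: 9.5
position: [0.5981, 0.091, 0.0822]
ee_rot: [-0.0, 0.707, 0.707, -0.0]
contact_force: [0.2, 0.2, -2.8]
width: 0.0071
gripper_force: 78.2
```

drive_tool:
  rows:
    - [[0, 0, 0], [0, 0, -0.1], 0]
    - [[0, 0, 0], [0, 0, -0.1], 0]
    - [[0, 0, 0], [0, 0, 0], 0]

```text
clock: 9.88
position: [0.5982, 0.091, 0.0809]
ee_rot: [0.0, 0.707, 0.707, 0.0]
contact_force: [-0.6, 0.5, 1.7]
width: 0.0071
gripper_force: 78.7
```

drive_tool:
  rows:
    - [[0, 0, 0], [0, 0, 0], 1.5]
    - [[0, 0, 0], [0, 0, 0], 3]
    - [[0, 0, 0], [0, 0, 0], 5]
    - [[0, 0, 0], [0, 0, 0.5], 5]
    - [[0, 0, 0], [0, 0, 2], 5]
    - [[0, 0, 0], [0, 0, 4], 8.54]
    - [[0, 0, 0], [-1, 0, 6], 8.54]
    - [[0, 0, 0], [-3, 0, 5], 8.54]

```text
clock: 10.88
position: [0.5593, 0.0909, 0.2577]
ee_rot: [0.001, 0.707, 0.707, 0.001]
contact_force: [1.2, 0.1, -0.3]
width: 0.0854
gripper_force: 0.0
```

Run:
```python
from h import *
np.set_printoptions(precision=4,suppress=True)
c=eyes.get_calibration('wrist'); a=snap('wrist','w3.png'); np.savez('w3.npz',K=c['camera_matrix'],V=c['view']); b=snap('side','s3.png')
s=manip.get_state(); print(s['clock'],s['qpos'],s['position'])
a=np.array(a)[:,:,::-1];b=np.array(b)[:,:,::-1]
cv2.imwrite('pics/c3.png',np.hstack([a[:420],cv2.resize(b[160:370,160:280],(240,420),interpolation=2)]))
```

```text
10.975 [0.039  0.2462 1.4966 0.0002 1.3877 0.0385] [0.5588 0.0913 0.2625]
```

View pics/c3.png

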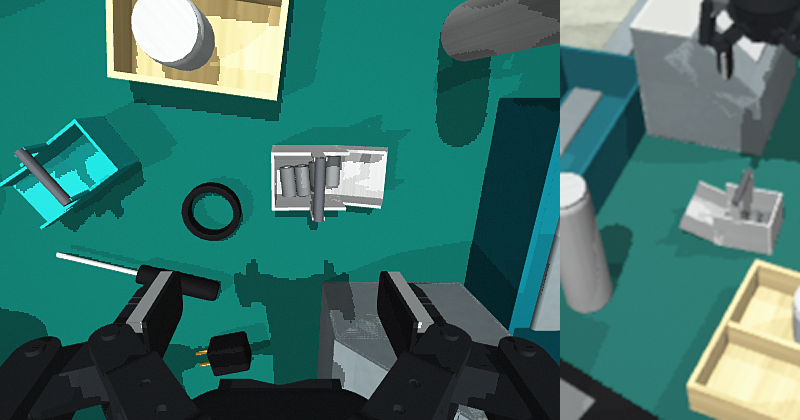

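Run:
```python
from fit import *
addw('w3.npz'); np.set_printoptions(precision=4,suppress=True); W='wrist'
for k,u,z in (('bar',(320,158),.085),('bar',(318,220),.085),('back',(273,147),.055),('back',(275,209),.055),('lip',(387,148),.03),('lip',(384,207),.03),('tape',(211,211),.019),('adapter',(232,352),.034)): print(k,ray(W,u,z))
print('tape',ray('side',(298,268),.015),ray('scene',(297,238),.01))
x=(.598,.089,0)
print(proj(W,place(x,[(0,.03,.085),(0,-.03,.085),(-.045,.03,.055),(-.045,-.03,.055),(.07,.03,.05),(.07,-.03,.05)])).round(0))
```

```text
bar [0.5974 0.1193 0.085 ]
bar [0.5977 0.0599 0.085 ]
back [0.5547 0.125  0.055 ]
back [0.5564 0.0611 0.055 ]
lip [0.6744 0.1205 0.03  ]
lip [0.6775 0.0551 0.03  ]
tape [0.4825 0.0469 0.019 ]
adapter [ 0.5006 -0.1378  0.034 ]
tape [0.4804 0.0455 0.015 ] [0.4841 0.0387 0.01  ]
[[321. 158.]
 [318. 221.]
 [271. 153.]
 [272. 211.]
 [387. 152.]
 [381. 209.]]
```

drive_tool:
  rows:
    - [[0, 0, -0.175], [-1, 0, 0], 8.54]
    - [[0, 0, -0.175], [-1, 0, 0], 8.54]
    - [[0, 0, -0.175], [-1, 0, 0], 8.54]
    - [[0, 0, -0.175], [-1, 0, 0], 8.54]
    - [[0, 0, -0.175], [0, 0, 0], 8.54]
    - [[0, 0, -0.175], [0, 0, 0], 8.54]
    - [[0, 0, -0.175], [0, 0, 0], 8.54]
    - [[0, 0, -0.175], [0, 0, 0], 8.54]

```text
clock: 11.98
position: [0.5181, 0.0909, 0.2547]
ee_rot: [0.0, 0.997, 0.082, -0.0]
contact_force: [-1.0, 0.3, 0.7]
width: 0.0852
gripper_force: 0.0
```

drive_tool:
  rows:
    - [[0, 0, -0.171], [0, 0, 0], 8.54]
    - [[0, -0.157, 0], [0, 0, 0], 8.54]
    - [[0, -0.157, 0], [0, 0, 0], 8.54]
    - [[0, -0.157, 0], [0, 0, 0], 8.54]
    - [[0, -0.157, 0], [0, 0, 0], 8.54]
    - [[0, -0.157, 0], [0, 0, 0], 8.54]
    - [[0, 0, 0], [0, 0, 0], 8.54]

```text
clock: 12.85
position: [0.513, 0.0906, 0.2504]
ee_rot: [0.001, 0.926, 0.001, 0.378]
contact_force: [0.5, -0.2, -0.6]
width: 0.085
gripper_force: 0.0
```

Run:
```python
from h import *
np.set_printoptions(precision=4,suppress=True)
s=manip.get_state(); print(s['clock'],s['qpos'],s['position'],s['ee_rot'])
```

```text
12.85 [ 0.08   -0.1026  2.1891 -0.2014  0.2873  1.8198] [0.513  0.0906 0.2504] [0.0006 0.9259 0.0005 0.3778]
```

drive_tool:
  rows:
    - [[0, 0.09, 0], [0.5, -0.1, -2.5], 8.54]
    - [[0, 0.09, 0], [0.7, 0, -4], 8.54]
    - [[0, 0, 0], [0.7, 0, -4], 8.54]
    - [[0, 0, 0], [0, 0, -3], 8.54]
    - [[0, 0, 0], [0, 0, -1.6], 8.54]
    - [[0, 0, 0], [0, 0, -0.8], 8.54]
    - [[0, 0, 0], [0, 0, 0], 8.54]

```text
clock: 13.72
position: [0.5409, 0.0909, 0.1014]
ee_rot: [0.002, 0.956, -0.001, 0.295]
contact_force: [0.1, -0.6, -0.5]
width: 0.0851
gripper_force: 0.0
```

Run:
```python
from h import *
np.set_printoptions(precision=4,suppress=True)
s=manip.get_state(); print(s['clock'],s['qpos'],s['position'],s['ee_rot'])
a=snap('wrist','w4.png'); b=snap('side','s4.png')
a=np.array(a)[:,:,::-1];b=np.array(b)[:,:,::-1]
cv2.imwrite('pics/c4.png',np.hstack([cv2.resize(a,(450,338)),cv2.resize(b[160:329,150:325],(350,338),interpolation=2)]))
```

```text
13.725 [ 0.0665  0.1953  2.2469 -0.3873  0.1101  2.011 ] [0.5409 0.0909 0.1014] [ 0.0019  0.9555 -0.0007  0.2949]
```

View pics/c4.png

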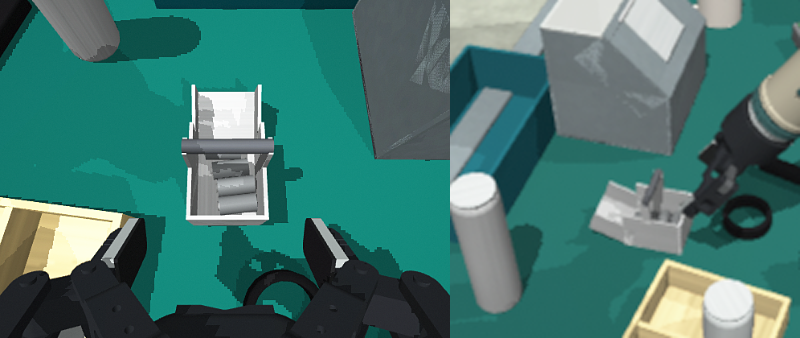

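The wrist view shows the tub centred between the open jaws, with its four cells lying across it. The wrist joint is at its limit at this pitch, so I'll grip steeper, at about 70°.

drive_tool:
  rows:
    - [[0, 0.125, 0], [0, 0, 1], 8.54]
    - [[0, 0.125, 0], [0, 0, 1], 8.54]
    - [[0, 0, 0], [0, 0, 0], 8.54]

```text
clock: 14.2
position: [0.5433, 0.089, 0.1229]
ee_rot: [0.004, 0.983, -0.002, 0.184]
contact_force: [0.5, -0.1, 0.3]
width: 0.0852
gripper_force: 0.0
```

Run:
```python
from h import *
np.set_printoptions(precision=4,suppress=True)
s=manip.get_state(); print(s['clock'],s['qpos'],s['position'],s['ee_rot'])
```

```text
14.2 [ 0.0545  0.1927  2.0263 -0.0546  0.554   1.6704] [0.5433 0.089  0.1229] [ 0.0042  0.9829 -0.002   0.1841]
```

drive_tool:
  rows:
    - [[0, 0, 0], [0.2, 0, -1.5], 8.54]
    - [[0, 0, 0], [0.4, 0, -2], 8.54]
    - [[0, 0, 0], [0.5, 0, -2], 8.54]
    - [[0, 0, 0], [0.5, 0, -1.5], 8.54]
    - [[0, 0, 0], [0.4, 0, -1.1], 8.54]
    - [[0, 0, 0], [0.3, 0, -0.8], 8.54]
    - [[0, 0, 0], [0.2, 0, -0.6], 8.54]
    - [[0, 0, 0], [0, 0, 0], 8.54]

```text
clock: 15.2
position: [0.5633, 0.0888, 0.0242]
ee_rot: [0.005, 0.984, -0.002, 0.18]
contact_force: [-0.2, -0.1, 0.7]
width: 0.0852
gripper_force: 0.0
```

Run:
```python
from h import *
np.set_printoptions(precision=4,suppress=True)
s=manip.get_state(); print(s['clock'],s['qpos'],s['position'],s['ee_rot'])
```

```text
15.2 [ 0.0519  0.3732  2.1014 -0.0926  0.308   1.7089] [0.5633 0.0888 0.0242] [ 0.0047  0.9837 -0.0015  0.1796]
```

drive_tool:
  force: 30
  rows:
    - [[0, 0, 0], [0.3, 0, 0.3], 8.54]
    - [[0, 0, 0], [0.2, 0, 0.1], 8.54]
    - [[0, 0, 0], [0, 0, 0], 7.5]
    - [[0, 0, 0], [0, 0, 0], 6.5]
    - [[0, 0, 0], [0, 0, 0], 5.5]
    - [[0, 0, 0], [0, 0, 0], 5]
    - [[0, 0, 0], [0, 0, 0], 5]

```text
clock: 16.08
position: [0.5682, 0.0888, 0.0288]
ee_rot: [0.005, 0.984, -0.001, 0.18]
contact_force: [-2.6, -1.9, 4.5]
width: 0.0596
gripper_force: 32.8
```

drive_tool:
  force: 100
  rows:
    - [[0, 0, 0], [0, 0, 0], 4]
    - [[0, 0, 0], [0, 0, 0], 4]
    - [[0, 0, 0], [0, 0, 0.5], 4]
    - [[0, 0, 0], [0, 0, 0.5], 4]
    - [[0, 0, 0], [0, 0, 1], 4]
    - [[0, 0, 0], [0, 0, 0], 4]

```text
clock: 16.82
position: [0.5693, 0.0889, 0.0497]
ee_rot: [0.005, 0.983, -0.002, 0.181]
contact_force: [-0.1, 0.8, -2.4]
width: 0.0588
gripper_force: 107.3
```

Run:
```python
from h import *
np.set_printoptions(precision=4,suppress=True)
s=manip.get_state(); print(s['clock'],s['qpos'],s['position'],s['ee_rot'],s['moment'])
a=snap('wrist','w5.png'); b=snap('side','s5.png')
a=np.array(a)[:,:,::-1];b=np.array(b)[:,:,::-1]
cv2.imwrite('pics/c5.png',np.hstack([cv2.resize(a,(400,300)),cv2.resize(b[210:300,190:310],(400,300),interpolation=2)]))
```

```text
16.825 [ 0.0514  0.3361  2.0636 -0.0749  0.38    1.6898] [0.5693 0.0889 0.0497] [ 0.0046  0.9835 -0.0015  0.1809] [-0.0288  0.4033 -0.0768]
```

View pics/c5.png

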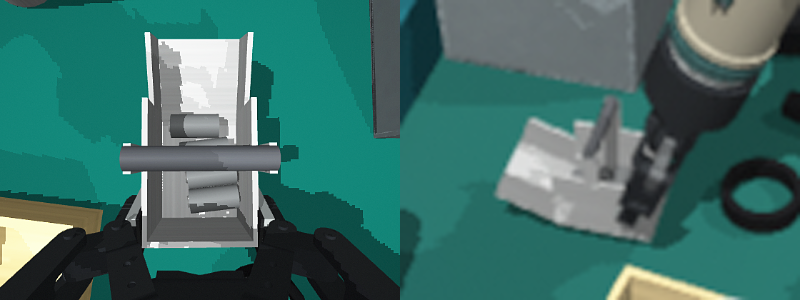

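drive_tool:
  rows:
    - [[0, 0, 0], [-0.1, 0, 1], 4]
    - [[0, 0, 0], [-0.3, 0, 2], 4]
    - [[0, 0, 0], [-0.5, 0, 3], 4]
    - [[0, 0, 0], [-0.7, 0, 3.6], 4]
    - [[0, 0, 0], [-0.7, 0, 3.4], 4]
    - [[0, 0, 0], [-0.6, -0.4, 2.6], 4]
    - [[0, 0, 0], [-0.4, -0.9, 1.5], 4]
    - [[0, 0, 0], [0, -1.4, 0.6], 4]

```text
clock: 17.92
position: [0.535, 0.0616, 0.2266]
ee_rot: [0.005, 0.984, -0.001, 0.18]
contact_force: [0.7, 0.1, -2.7]
width: 0.0585
gripper_force: 107.4
```

drive_tool:
  rows:
    - [[0, 0, 0], [0, -2, 0], 4]
    - [[0, 0, 0], [0, -2.6, 0], 4]
    - [[0, 0, 0], [0, -2.8, 0], 4]
    - [[0, 0, 0], [0, -2.8, 0], 4]
    - [[0, 0, 0], [0, -2.8, 0], 4]
    - [[0, 0, 0], [0, -2.6, 0], 4]
    - [[0, 0, 0], [0, -2.2, 0], 4]
    - [[0, 0, 0], [0, -1.6, 0], 4]

```text
clock: 18.92
position: [0.5347, -0.1336, 0.2248]
ee_rot: [0.005, 0.984, -0.002, 0.179]
contact_force: [0.1, 0.4, -1.5]
width: 0.0592
gripper_force: 107.5
```

drive_tool:
  rows:
    - [[0, 0, 0], [0, -1.3, 0], 4]
    - [[0, 0, 0], [0, -0.8, 0], 4]
    - [[0, 0, 0], [0, -0.4, 0], 4]
    - [[0, 0.04, 0], [0, 0, 0], 4]
    - [[0, 0.08, 0], [0, 0, 0], 4]
    - [[0, 0.08, 0], [0, 0, 0], 4]
    - [[0, 0.06, 0], [0, 0, 0], 4]
    - [[0, 0, 0], [0, 0, 0], 4]

```text
clock: 19.92
position: [0.5367, -0.1568, 0.2254]
ee_rot: [0.005, 0.999, -0.0, 0.051]
contact_force: [0.1, 0.7, -2.7]
width: 0.0589
gripper_force: 107.5
```

Run:
```python
from h import *
np.set_printoptions(precision=4,suppress=True)
s=manip.get_state(); print(s['clock'],s['qpos'],s['position'],s['ee_rot'],s['moment'])
a=snap('wrist','w6.png'); b=snap('side','s6.png')
a=np.array(a)[:,:,::-1];b=np.array(b)[:,:,::-1]
cv2.imwrite('pics/c6.png',np.hstack([cv2.resize(a,(400,300)),cv2.resize(b[110:230,180:340],(400,300),interpolation=2)]))
```

```text
19.925 [-0.4304  0.2103  1.6436  0.0368  1.1909  1.1287] [ 0.5367 -0.1568  0.2254] [ 0.0047  0.9987 -0.0002  0.0512] [-0.0031  0.2347  0.0246]
```

View pics/c6.png

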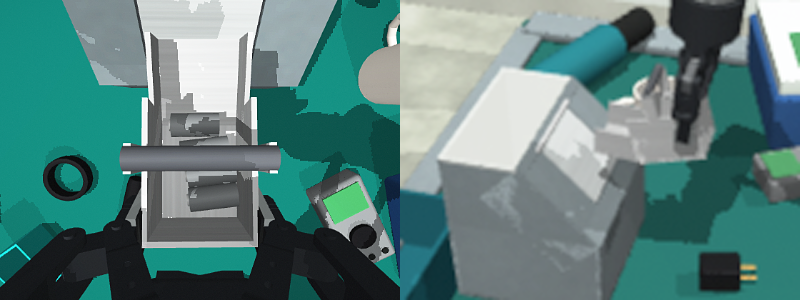

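The view shows the tub level across its width, all four cells inside, nose in front of the flap and centred on it. Pushing in now.

drive_tool:
  rows:
    - [[0, 0, 0], [0.5, 0, -0.5], 4]
    - [[0, 0, 0], [0.9, 0, -0.9], 4]
    - [[0, 0, 0], [1, 0, -1], 4]
    - [[0, 0, 0], [1, 0, -1], 4]
    - [[0, 0, 0], [0.9, 0, -0.8], 4]
    - [[0, 0, 0], [0.6, 0, -0.5], 4]
    - [[0, 0, 0], [0, 0, 0], 4]

```text
clock: 20.9
position: [0.584, -0.157, 0.1776]
ee_rot: [0.004, 0.999, -0.001, 0.05]
contact_force: [-2.2, -0.4, -2.4]
width: 0.0585
gripper_force: 107.5
```

drive_tool:
  rows:
    - [[0, 0.04, 0], [0.3, 0, 0.1], 4]
    - [[0, 0.055, 0], [0.4, 0, 0.2], 4]
    - [[0, 0.055, 0], [0.4, 0, 0.2], 4]
    - [[0, 0.055, 0], [0.4, 0, 0.2], 4]
    - [[0, 0.055, 0], [0.4, 0, 0.1], 4]
    - [[0, 0, 0], [0, 0, 0], 4]

```text
clock: 21.65
position: [0.6033, -0.1572, 0.1859]
ee_rot: [0.005, 0.997, -0.0, -0.08]
contact_force: [-2.8, -0.3, -2.4]
width: 0.0587
gripper_force: 107.4
```

drive_tool:
  rows:
    - [[0, 0.04, 0], [0.4, 0, -0.1], 4]
    - [[0, 0.045, 0], [0.4, 0, -0.1], 4]
    - [[0, 0.045, 0], [0.4, 0, -0.1], 4]
    - [[0, 0.045, 0], [0.4, 0, -0.1], 4]
    - [[0, 0.045, 0], [0.4, 0, 0], 4]
    - [[0, 0.04, 0], [0.4, 0, 0], 4]
    - [[0, 0, 0], [0, 0, 0], 4]
    - [[0, 0, 0], [0, 0, 0], 4]

```text
clock: 22.65
position: [0.627, -0.157, 0.1823]
ee_rot: [0.005, 0.978, 0.0, -0.207]
contact_force: [-1.5, 0.2, -3.9]
width: 0.0589
gripper_force: 107.6
```

Run:
```python
from h import *
np.set_printoptions(precision=4,suppress=True)
s=manip.get_state(); print(s['clock'],s['qpos'],s['position'],s['ee_rot'],s['moment'])
a=snap('wrist','w7.png'); b=snap('side','s7.png')
a=np.array(a)[:,:,::-1];b=np.array(b)[:,:,::-1]
cv2.imwrite('pics/c7.png',np.hstack([cv2.resize(a,(400,300)),cv2.resize(b[100:220,180:340],(400,300),interpolation=2)]))
```

```text
22.65 [-0.2855  0.6457  1.1039 -0.1265  1.7907  1.2819] [ 0.627  -0.157   0.1823] [ 0.0046  0.9782  0.0004 -0.2074] [ 0.1361  0.1152 -0.037 ]
```

View pics/c7.png

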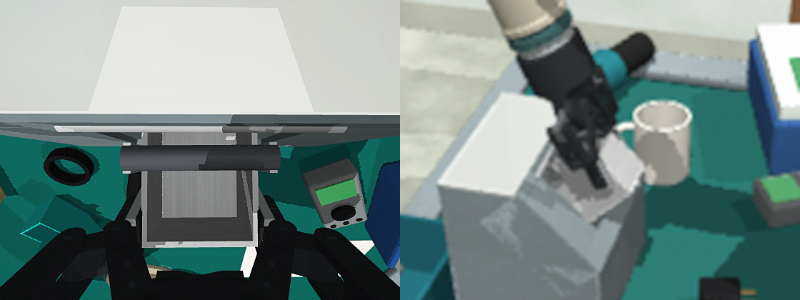

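drive_tool:
  rows:
    - [[0, 0.045, 0], [0, 0, 0.35], 4]
    - [[0, 0.045, 0], [0, 0, 0.35], 4]
    - [[0, 0.045, 0], [0.1, 0, 0.35], 4]
    - [[0, 0.045, 0], [0, 0, 0.35], 4]
    - [[0, 0, 0], [0, 0, 0], 4]
    - [[0, 0.06, 0], [0.1, 0, 0.5], 4]
    - [[0, 0.06, 0], [0.1, 0, 0.5], 4]
    - [[0, 0, 0], [0, 0, 0], 4]

```text
clock: 23.75
position: [0.6308, -0.1573, 0.2058]
ee_rot: [0.005, 0.936, 0.001, -0.351]
contact_force: [-2.4, 0.3, -3.5]
width: 0.0586
gripper_force: 107.9
```

drive_tool:
  rows:
    - [[0, 0, 0], [0, 0, 0], 4]
    - [[0, 0, 0], [0, 0, 0], 4]
    - [[0, 0, 0], [0, 0, 0], 4]
    - [[0, 0, 0], [0, 0, 0], 4]

```text
clock: 24.25
position: [0.6303, -0.1572, 0.2069]
ee_rot: [0.005, 0.936, 0.001, -0.351]
contact_force: [-2.3, 0.1, -2.5]
width: 0.0592
gripper_force: 107.9
```

Run:
```python
from h import *
np.set_printoptions(precision=4,suppress=True)
s=manip.get_state(); print(s['clock'],s['qpos'],s['position'],s['ee_rot'],s['contact_force'],s['moment'])
```

```text
24.25 [-0.2556  0.8167  0.8364 -0.2157  2.1773  1.2535] [ 0.6303 -0.1572  0.2069] [ 0.0049  0.9362  0.001  -0.3514] [-2.3164  0.13   -2.4956] [-0.0286 -0.1733  0.033 ]
```

drive_tool:
  rows:
    - [[0, 0, 0], [-0.5, 0, 0.5], 4]
    - [[0, 0, 0], [0.5, 0, -0.5], 4]
    - [[0, 0, 0], [-0.5, 0, 0.5], 4]
    - [[0, 0, 0], [0.5, 0, -0.5], 4]
    - [[0, 0, 0], [0, 0, 0], 4]
    - [[0, 0, 0], [0, 0, 0], 4]

```text
clock: 25.0
position: [0.6305, -0.1572, 0.2061]
ee_rot: [0.005, 0.936, 0.001, -0.352]
contact_force: [-2.6, 0.4, -2.5]
width: 0.0588
gripper_force: 107.8
```

drive_tool:
  rows:
    - [[0, -0.06, 0], [-0.1, 0, -0.5], 4]
    - [[0, -0.06, 0], [-0.1, 0, -0.5], 4]
    - [[0, -0.06, 0], [0, 0, -0.45], 4]
    - [[0, -0.06, 0], [0, 0, -0.45], 4]
    - [[0, -0.06, 0], [-0.1, 0, -0.45], 4]
    - [[0, 0, 0], [0, 0, 0], 4]

```text
clock: 25.75
position: [0.6261, -0.157, 0.1841]
ee_rot: [0.005, 0.978, 0.0, -0.208]
contact_force: [-2.3, 0.1, -1.0]
width: 0.0589
gripper_force: 107.7
```

drive_tool:
  rows:
    - [[0, -0.045, 0], [-0.4, 0, 0], 4]
    - [[0, -0.045, 0], [-0.4, 0, 0], 4]
    - [[0, -0.045, 0], [-0.4, 0, 0.1], 4]
    - [[0, -0.045, 0], [-0.4, 0, 0.1], 4]
    - [[0, -0.045, 0], [-0.4, 0, 0.1], 4]
    - [[0, -0.04, 0], [-0.4, 0, 0.1], 4]
    - [[0, 0, 0], [0, 0, 0], 4]

```text
clock: 26.62
position: [0.602, -0.1569, 0.1872]
ee_rot: [0.005, 0.997, -0.0, -0.078]
contact_force: [-2.8, 0.4, -1.6]
width: 0.0587
gripper_force: 108.1
```

drive_tool:
  rows:
    - [[0, -0.05, 0], [-0.4, 0, -0.2], 4]
    - [[0, -0.05, 0], [-0.4, 0, -0.2], 4]
    - [[0, -0.055, 0], [-0.4, 0, -0.2], 4]
    - [[0, -0.055, 0], [-0.4, 0, -0.2], 4]
    - [[0, -0.05, 0], [-0.3, 0, -0.1], 4]
    - [[0, 0, 0], [0, 0, 0], 4]
    - [[0, 0, 0], [0, 0, 0], 4]

```text
clock: 27.5
position: [0.5849, -0.1572, 0.1779]
ee_rot: [0.005, 0.999, -0.001, 0.053]
contact_force: [-1.8, -0.1, -3.0]
width: 0.0589
gripper_force: 108.3
```

Run:
```python
from h import *
np.set_printoptions(precision=4,suppress=True)
s=manip.get_state(); print(s['clock'],s['position'],s['ee_rot'],s['contact_force'],s['moment'])
snap('wrist','w8.png'); snap('side','s8.png')
g=lambda f:cv2.imread('pics/'+f,0).astype(float)
a,b,w7=g('w6.png'),g('w8.png'),g('w7.png')
# tub interior columns 215..345, rows 150..300 of full-res image: block means
for n,im in(('w6',a),('w8',b),('w7',w7)):
    print(n);print(im[60:310,215:345].reshape(25,10,13,10).mean((1,3)).astype(int))
```

```text
27.5 [ 0.5849 -0.1572  0.1779] [ 0.0047  0.9986 -0.0007  0.0525] [-1.8459 -0.1033 -2.9986] [0.0865 0.6122 0.0362]
w6
[[107 154 154 216 243 242 242 241 240 240 239 240 132]
 [104 153 153 207 242 242 241 240 240 240 239 235 132]
 [101 152 152 201 242 242 242 241 240 240 239 229 132]
 [101 152 152 197 242 242 244 241 240 240 239 226 138]
 [ 97 153 153 189 243 243 242 242 241 241 241 221 144]
 [ 88 154 154 185 243 243 242 242 242 241 241 217 149]
 [ 82 152 151 178 242 242 240 240 239 238 238 210 154]
 [ 85 156 150 166 182 195 242 239 239 238 238 206 159]
 [ 93 170 156 148 147 190 239 238 237 237 237 201 150]
 [ 87 163 143 139 138 153 204 203 202 210 232 197 135]
 [ 91 151 112  91 109 143 134 115 131 141 174 151 136]
 [ 93 141 133 114 145 134 105  99  99 141 155 118  88]
 [ 94 147 124 102 106  86  87  77  84 148 194 157  78]
 [ 93 151 159 140 118 108 107 112 115 121 151 149 113]
 [ 79  99 107  94  76  78  96  99 100 102 104  98  92]
 [106 107 107 107 107 108 108 109 109 109 109 110 111]
 [123 123 123 123 123 122 122 122 121 121 120 120 121]
 [ 93  94  96  95  94  94  95  97  96  96  96  9
[... 2450 characters left out ...]
57 158 159 161 160 160 140 108  92  76]
 [ 65 118 136 134 136 137 141 138 138 137 165 116  59]
 [ 46  64  71  70  71  70  71  70  69  69  69  56  43]
 [ 65  64  65  65  65  66  66  59  49  49  49  50  50]
 [ 87  87  88  87  87  87  88  61  52  51  51  51  51]
 [ 78  83  85  84  85  85  62  50  51  53  53  48  44]
 [ 63 120 137 134 137 136 142 140 139 138 138 105  83]
 [ 64 118 136 133 135 135 140 138 138 137 136 105  78]
 [ 63 119 135 132 134 134 139 138 137 135 135 104  70]
 [ 63 117 134 131 133 132 138 136 136 134 134 105  62]
 [ 63 116 133 129 131 131 137 135 134 133 132 105  57]
 [ 62 116 131 128 130 129 134 133 133 131 131 104  57]
 [ 63  85  93  91  90  90  92  91  89  88  88  76  57]]
```

The tub is empty: its interior brightness is uniform where the dark cells were before. Drawing it out and levelling.

drive_tool:
  rows:
    - [[0, 0, 0], [-0.5, 0, 0.5], 4]
    - [[0, 0, 0], [-1, 0, 1], 4]
    - [[0, 0, 0], [-1.2, 0, 1.2], 4]
    - [[0, 0, 0], [-1.2, 0, 1.2], 4]
    - [[0, -0.06, 0], [-0.9, 0, 0.9], 4]
    - [[0, -0.1, 0], [-0.3, 0, 0.2], 4]
    - [[0, -0.1, 0], [0, 0, 0], 4]
    - [[0, 0, 0], [0, 0.5, 0], 4]

```text
clock: 28.6
position: [0.5311, -0.1519, 0.2286]
ee_rot: [0.005, 0.983, -0.003, 0.182]
contact_force: [0.3, 0.4, -1.9]
width: 0.0589
gripper_force: 108.1
```

drive_tool:
  rows:
    - [[0, 0, 0], [0, 1.5, 0], 4]
    - [[0, 0, 0], [0, 2.5, 0], 4]
    - [[0, 0, 0], [0, 3.2, 0], 4]
    - [[0, 0, 0], [0, 3.4, 0], 4]
    - [[0, 0, 0], [0, 3.4, 0], 4]
    - [[0, 0, 0], [0, 3.3, 0], 4]
    - [[0, 0, 0], [0, 2.8, 0], 4]
    - [[0, 0, 0], [0, 2, 0], 4]

```text
clock: 29.6
position: [0.534, 0.0716, 0.2286]
ee_rot: [0.004, 0.983, -0.001, 0.182]
contact_force: [0.4, 0.0, -1.9]
width: 0.0588
gripper_force: 108.1
```

drive_tool:
  rows:
    - [[0, 0, 0], [0.5, 1.3, -0.5], 4]
    - [[0, 0, 0], [0.9, 0.7, -1.5], 4]
    - [[0, 0, 0], [0.9, 0, -2.8], 4]
    - [[0, 0, 0], [0.8, 0, -3.6], 4]
    - [[0, 0, 0], [0.4, 0, -3.6], 4]
    - [[0, 0, 0], [0, 0, -3], 4]
    - [[0, 0, 0], [0, 0, -1.8], 4]
    - [[0, 0, 0], [0, 0, 0], 4]

```text
clock: 30.6
position: [0.5674, 0.0891, 0.0575]
ee_rot: [0.005, 0.984, -0.001, 0.18]
contact_force: [0.4, -0.4, -0.9]
width: 0.0587
gripper_force: 108.1
```

Run:
```python
from h import *
np.set_printoptions(precision=4,suppress=True)
s=manip.get_state(); print(s['clock'],s['qpos'],s['position'],s['ee_rot'],s['contact_force'],s['moment'])
```

```text
30.6 [ 0.0521  0.3218  2.0565 -0.072   0.4038  1.687 ] [0.5674 0.0891 0.0575] [ 0.0047  0.9837 -0.0014  0.1797] [ 0.3564 -0.4025 -0.857 ] [-0.0387  0.3342  0.0264]
```

drive_tool:
  rows:
    - [[0, 0, 0], [0, 0, -0.8], 4]
    - [[0, 0, 0], [0, 0, -0.8], 4]
    - [[0, 0, 0], [0, 0, -0.6], 4]
    - [[0, 0, 0], [0, 0, -0.3], 4]
    - [[0, 0, 0], [0, 0, -0.2], 4]
    - [[0, 0, 0], [0, 0, 0], 4]

```text
clock: 31.35
position: [0.5685, 0.0888, 0.0331]
ee_rot: [0.005, 0.983, -0.002, 0.182]
contact_force: [0.6, 0.8, -2.5]
width: 0.0586
gripper_force: 108.1
```

drive_tool:
  rows:
    - [[0, 0, 0], [0, 0, -0.1], 4]
    - [[0, 0, 0], [0, 0, -0.1], 4]
    - [[0, 0, 0], [0, 0, 0], 4]

```text
clock: 31.72
position: [0.5684, 0.0888, 0.031]
ee_rot: [0.005, 0.983, -0.002, 0.182]
contact_force: [-0.0, 0.5, -1.6]
width: 0.0587
gripper_force: 108.1
```

drive_tool:
  rows:
    - [[0, 0, 0], [0, 0, -0.1], 4]
    - [[0, 0, 0], [0, 0, -0.1], 4]
    - [[0, 0, 0], [0, 0, 0], 4]

```text
clock: 32.1
position: [0.5685, 0.0889, 0.0291]
ee_rot: [0.005, 0.983, -0.002, 0.182]
contact_force: [-0.5, 0.1, -0.9]
width: 0.0592
gripper_force: 108.6
```

drive_tool:
  rows:
    - [[0, 0, 0], [0, 0, -0.05], 4]
    - [[0, 0, 0], [0, 0, -0.05], 4]
    - [[0, 0, 0], [0, 0, 0], 4]

```text
clock: 32.48
position: [0.5685, 0.0888, 0.029]
ee_rot: [0.005, 0.983, -0.002, 0.183]
contact_force: [-4.5, -1.3, 9.6]
width: 0.059
gripper_force: 109.6
```

drive_tool:
  rows:
    - [[0, 0, 0], [0, 0, 0.05], 4]
    - [[0, 0, 0], [0, 0, 0], 6.3]
    - [[0, 0, 0], [0, 0, 0], 7.3]
    - [[0, 0, 0], [0, 0, 0], 8.54]
    - [[0, 0, 0], [0, 0, 0], 8.54]
    - [[0, 0, 0], [-0.2, 0, 0.6], 8.54]
    - [[0, 0, 0], [-0.6, 0, 1.5], 8.54]
    - [[0, 0, 0], [-1, 0, 2.5], 8.54]

```text
clock: 33.48
position: [0.5497, 0.0888, 0.0751]
ee_rot: [0.005, 0.983, -0.002, 0.182]
contact_force: [0.6, -0.2, 1.0]
width: 0.0855
gripper_force: 0.0
```

drive_tool:
  rows:
    - [[0, 0, 0], [-1.5, 0, 4], 8.54]
    - [[0, 0, 0], [-1.5, 0, 5], 8.54]
    - [[0, 0, 0], [-1.5, 0, 5], 8.54]
    - [[0, 0, 0], [-1, 0, 3], 8.54]
    - [[0, 0, 0], [0, 0, 0], 8.54]
    - [[0, 0, 0], [0, 0, 0], 8.54]

```text
clock: 34.22
position: [0.4945, 0.0888, 0.2441]
ee_rot: [0.005, 0.983, -0.002, 0.182]
contact_force: [0.3, 0.3, 0.1]
width: 0.0855
gripper_force: 0.0
```

Run:
```python
from fit import *
np.set_printoptions(precision=4,suppress=True)
s=manip.get_state(); print(s['clock'],s['position'],s['contact_force'],s['width'])
c=eyes.get_calibration('wrist'); snap('wrist','w9.png'); snap('side','s9.png'); snap('scene','t9.png')
C['wrist']=c
g=lambda f:cv2.imread('pics/'+f,0).astype(float)
# flap shut: compare side flap region with first picture
d=abs(g('s9.png')-g('s0.png' if 0 else 'side0.png')); print('flap diff',d[148:190,235:268].mean(), 'ref', abs(g('s7.png')-g('side0.png'))[148:190,235:268].mean())
print('side tub vs s3 (standing tub before)',abs(g('s9.png')-g('s3.png'))[245:290,215:255].mean())
x=(.598,.0895,0); p=proj('wrist',place(x,[(-.045,.03,.055),(-.045,-.03,.055),(.08,-.03,.021),(.08,.03,.021),(.015,0,.003),(-.03,0,.003)])); print(p.round())
im=g('w9.png'); 
x0,y0=p.min(0).astype(int)-10; x1,y1=p.max(0).astype(int)+10
print(x0,y0); print(im[y0:y1:6,x0:x1:6].astype(int))
```

```text
34.225 [0.4945 0.0888 0.2441] [0.2986 0.3006 0.0667] 0.08553366911926186
flap diff 4.17965367965368 ref 73.63492063492063
side tub vs s3 (standing tub before) 4.928333333333334
[[248. 195.]
 [308. 195.]
 [304.  87.]
 [251.  87.]
 [278. 148.]
 [278. 186.]]
238 76
[[ 79  79  90  89  89  90  88  91  79  77  88  88  91  93]
 [ 79  79  78  81  77  80  78  79  80  75  89  89  91  87]
 [ 92  79 234 246 244 244 244 242 244 244 220 252  90  90]
 [ 90  80 228 162 157 239 237 236 235 236 210 247  51  89]
 [ 81  80 228 159 158 235 235 233 233 234 209 249  54  55]
 [ 77  81 245 125 126 222 221 219 238 219 219 245  50  52]
 [ 79  79 251 123 121 220 244 218 241 216 216 248  52  51]
 [ 79  79 226 159 156 237 234 237 207 208 207 248  53  55]
 [ 79  83 252 158 157 236 235 234 210 208 208 236  52  51]
 [ 80  78 253 160 161 249 247 239 217 217 217 239  54  51]
 [ 80  75 255 153 153 152 147 231 203 205 206 241  45  51]
 [ 81  87 115 114 115 112 113 115 113 115 116 116 105  55]
 [ 79  74  69  65  63  63  64  57  59  59  59  68  48  52]
 [ 79  79  75 160 161 161 162 156 130 125 128  57  50  50]
 [ 79  79 255 164 131 131 167 167 133 116 116 197  50  51]
 [ 78  81 255 132 134 134 132 227 228 225 228 198  52  53]
 [ 91  80 255 133 135 133 131 228 228 226 226 197  49  54]
 [ 90  79 255 132 135 132 132 227 229 225 225 148  50  53]
 [ 92  91 255 131 136 132 130 229 228 225 227 147  52  53]
 [ 88  93 255 130 138 131 130 230 229 226 227 146  52  53]
 [ 91  90  86  91  90  92  89  76  77  78  80  78  51  52]
 [ 91  91  93  90  90  90  90  90  93  91  90  88  90  88]]
```

Run:
```python
from h import *
g=lambda f:cv2.GaussianBlur(cv2.imread('pics/'+f,0),(3,3),0)
for a,b in (('side0.png','s9.png'),('scene0.png','t9.png')):
    m=(cv2.absdiff(g(a),g(b))>25).astype(np.uint8)
    n,l,st,c=cv2.connectedComponentsWithStats(m)
    print(a,[st[i].tolist() for i in range(1,n) if st[i][4]>8])
```

```text
side0.png [[396, 0, 164, 143, 10651], [437, 21, 4, 4, 13], [309, 39, 83, 124, 3904], [392, 61, 6, 5, 23], [394, 86, 7, 5, 28], [387, 90, 6, 13, 20], [376, 134, 184, 226, 16131], [285, 151, 51, 76, 1266], [307, 157, 15, 12, 41], [255, 172, 20, 35, 170], [295, 207, 94, 52, 1554], [558, 210, 2, 7, 12], [388, 216, 3, 11, 21], [530, 246, 30, 68, 1209], [220, 250, 52, 38, 1313], [473, 281, 18, 11, 130], [485, 285, 24, 17, 130], [237, 326, 64, 49, 1539], [491, 330, 14, 24, 72], [290, 341, 6, 4, 11], [547, 344, 13, 10, 27]]
scene0.png [[59, 0, 9, 12, 56], [86, 0, 27, 16, 213], [166, 0, 70, 125, 3864], [226, 0, 111, 167, 5652], [307, 6, 7, 6, 22], [45, 8, 4, 3, 10], [3, 10, 36, 19, 227], [308, 11, 5, 7, 13], [41, 12, 6, 6, 27], [62, 16, 7, 3, 16], [18, 18, 39, 28, 292], [58, 19, 6, 8, 37], [0, 27, 15, 11, 41], [0, 33, 33, 98, 2013], [236, 46, 33, 82, 1727], [310, 60, 8, 12, 54], [249, 120, 25, 15, 206], [215, 123, 8, 5, 16], [221, 122, 21, 28, 260], [175, 127, 26, 35, 427], [204, 129, 16, 20, 190], [3, 134, 5, 11, 18], [40, 135, 9, 10, 53], [217, 138, 48, 29, 305], [254, 147, 10, 15, 43], [330, 147, 3, 11, 14], [0, 153, 20, 37, 337], [300, 155, 4, 13, 24], [204, 156, 12, 9, 50], [12, 159, 3, 6, 14], [49, 161, 7, 14, 49], [166, 164, 24, 16, 102], [200, 164, 61, 25, 467], [375, 181, 6, 6, 20], [0, 182, 183, 103, 4592], [354, 184, 34, 33, 421], [182, 186, 70, 36, 1253], [377, 188, 4, 3, 9], [165, 225, 96, 44, 1284], [317, 228, 47, 42, 799], [270, 244, 15, 9, 55], [342, 267, 17, 8, 53]]
```

```bash
python3 -c "
from rig import job
print(job.sign_off())"
```

```text
the job is handed in; nothing more can be done
None
```

I emptied the tub through the bin flap and handed the job in at about 34 s. The last pictures show the tub standing upright and empty on the bench, the flap shut and the gripper clear. I couldn't see the cells inside the bin. An image comparison against the first pictures showed no clear sign of a cell on the bench, though arm shadows cover parts of it.

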